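# Load a housing shell into the laser-marking carrier and square it to the stops

## Robot

A 7-joint arm with a two-finger parallel gripper is mounted at the origin on the work surface. World frame = base frame: x ahead of the robot, y to its left, z up, the work surface at z = 0. Lengths are in m, angles in rad, forces in N, time in s.
With the tool pointing down it reaches from about 0.425 to 0.875 m from the base axis. Payload 4.7 kg.
Tool frame: the origin (TCP) lies at the very end of the fingers, on their centre line; the grasp point (between the pads) lies 19 mm behind it; z points along the fingers, y is the line along which they close (so a half turn about z gives the same grasp; the last joint's range is limited). The gripper opens to 87 mm and grips with 3 to 60 N. Pads are 19 mm wide; open, the fingers measure 117 mm over their backs; the gripper's body (75 mm by 190 mm) begins 51 mm behind the grasp point.
Start: joints at [-1.315, 0.321, -0.07, 1.45, 0.023, 1.371, -0.057], TCP at [0.156, 0.631, 0.193] pointing down, gripper open.
Joint ranges: [-2.86, 2.86], [-0.3, 2.09], [-1.38, 1.24], [0.06, 2.45], [-1.56, 4.7], [0.09, 2.05], [-2.69, 2.69]. Speed limits (rad/s): [2.57, 2.57, 3.14, 3.14, 3.14, 3.14, 3.14].

## Interface

Orientations are given as a unit quaternion [w, x, y, z].
In Python, from workcell import status, vision, order gives the robot as it stands. The module is installed in compiled form; this text tells all that it offers.
- The arm moves only by the tool drive_tool, never from a script. Its arguments are lists of equal length, an entry for each row: "linear": the shift along the tool's x, y, z scaled (see below), a list of three; "twist": the turn, a rotation vector about the tool's x, y, z scaled (see below), a list of three; "claw": the closure, from -1 (fully open) to 1 (shut). A call has exactly 5 rows; each row shifts and turns the commanded pose from where the row before left it, along the tool's axes as they then stand; what a row does not reach is not made up. The controller multiplies each number of a shift by 20 mm and each number of a turn by 0.12 rad. A row lasts 1/8 s, in which the tool goes at most 62.5 mm and 10.7 degrees, less where a joint would pass 70% of its speed; a pose out of reach is approached as far as the arm can. A call with a number of a shift or a turn outside -1 to 1 is refused whole. A call with a gripper value outside its range is refused whole. The fingers move at their own pace and stop on an object; "grip_force" is the grip in N (left out, the last holds). Time passes only in rows, so rows that do not move let the fingers close, or fill a call up. It gives the time, the measured TCP pose, the force, the opening and the grip force at its end, in the units of the state.
- status.get_state(): the state, without advancing time (a new reading comes with each control period).
- vision.get_image(name): name is "scene" or "top" or "wrist"; returns the picture (420x560x3 uint8, blue, green, red); there is no depth.
- vision.camera_params(name): a dict with "fx", "fy", "cx", "cy" (pixels), "xyz" and "attitude" of the camera in the world. Camera axes: x right, y down, z forward; pixel columns grow to the right and rows downward; lengths in m; the calibration is good to about 2 mm. A picture is of the moment at which its call begins: read the wrist's pose just before it. camera_params takes no time and is no camera call; for the wrist camera it gives the pose at the moment of the call.
- order.job_done(): hands the job in; it is judged then, once.
The state is a dict: "t": time; "qpos": joint angles; "dq": joint speeds; "tau": joint torques, N m; "position": TCP position; "tool_rot": TCP orientation; "ft_force": force on the tool from outside, world axes, zero at the start; "moment": the same for the moment, N m; "finger_gap": finger opening in m; "gripper_force": force on a finger pad.
Only numpy, scipy, OpenCV 4.12 (cv2) and the standard library are available. Lean on these libraries where they do the work, as an engineer would, in place of code of your own. Each camera call takes 0.05 s, during which the arm holds its last target. There are 200 camera calls.

## Task

Take the dark-grey housing shell with the two cut-off corners from the sloping rack and seat it flat and fully home in the matching pocket of the pale carrier block, lowering it in gently rather than dropping it. The carrier must end up pushed flush and square into the fence corner of the steel marking bed, with the shell seated in it. Leave the plain cover on the rack and the other loose things where they are.

Things in the scene. Friction and masses are not known exactly. Their poses are not given: they have to be found in the camera images.
- shell: the housing shell to be marked, dark-grey plastic, 84 long (x) by 52 wide (y) by 38 high (z); both corners of its +x end (the nose) are cut off by 16 x 16 at 45 degrees, leaving a nose face 20 wide. Origin at the centre of its underside, z out of its top. It starts on one of the two lanes of the rack, tilted 32 degrees with the slope, nose up-slope, blunt end against the lip; about 0.13 kg
- shell_nose (a point): middle of the lower edge of the shell's nose: 42 along its x from its origin; axes as the shell's
- carrier: loose pale plastic carrier block, 124 (x) by 92 (y) by 22 high, about 0.3 kg, lying on the marking bed, short of the fence corner and somewhat turned. A pocket 12 deep in its top has the shell's outline with about 1.5 clearance on each side and a small lead-in, its cut-off corners at the carrier's +x end. Seated, the shell stands 26 proud. Origin at the centre of its underside
- pocket (a point): centre of the pocket's floor, 10 above the carrier's underside (12 below its top); axes as the carrier's. The seated shell's origin lies here, its x along this x
- pocket_nose (a point): nose end of the pocket's floor, 42 along x from point pocket; the seated shell's shell_nose lies here
- bed: fixed steel marking bed with rows of dots, 240 (x) by 220 (y) by 12 thick, on the table. Two dark steel fence bars, 12 wide and 15 high above its top, stand on its whole +x edge and its whole -y edge (its own axes) and make the fence corner. Origin at the centre of its underside
- home (a point): on the bed's top face (12 above the table): where the carrier's origin lies when the carrier's +x side is flush with the +x fence and its -y side with the -y fence; axes as the bed's, and then also the carrier's
- rack: fixed aluminium rack with a plate sloping at 32 degrees, 150 along the slope by 230 wide, rising along its own +x; the plate's upper face is 50 above the table at the origin; a lip 12 high runs along its lower edge, ribs 7 high run up the slope at both sides and at the middle, and the two lanes lie at y = +56 and -56. Origin at table height under its centre
- cover: bystander: plain dark-grey cover on the rack's other lane, 84 x 52 x 26 high with four square corners; origin at the centre of its underside. Leave it there
- cap1: bystander: loose dark-grey round cap, diameter 62, height 28, lying flat on the table; origin at the centre of its underside
- cap2: bystander: loose dark-grey round cap, diameter 62, height 28, lying flat on the table; origin at the centre of its underside
- cap3: bystander: loose dark-grey round cap, diameter 62, height 28, lying flat on the table; origin at the centre of its underside
- wrench: bystander: steel wrench, 150 long, lying on the table to the right of the bed, along its x; origin under its middle
Not all that is in view belongs to the job. Leave any blue or purple look-alike of the shell alone.

How it is judged:
At the end, for the whole second after the job is handed in: Shell fully home in the pocket (3 mm sideways, 2 mm in height, nose within 5 mm, level with the carrier within 2 degrees); carrier flat on the bed, against both fences (within 3 mm of home in x and y, square within 1.7 degrees); both at rest (x of shell in the frame of pocket between -0.003 and 0.003 m and y of shell in the frame of pocket between -0.003 and 0.003 m and z of shell in the frame of pocket between -0.002 and 0.002 m and horizontal distance between shell_nose and pocket_nose below 0.005 m and angle between the z axis of shell and the z axis of carrier, either way round below 0.035 rad and x of carrier in the frame of home between -0.003 and 0.003 m and y of carrier in the frame of home between -0.003 and 0.003 m and z of carrier in the frame of home between -0.002 and 0.002 m and angle between the x axis of carrier and the x axis of home, either way round below 0.03 rad and angle between carrier's own z axis and vertical below 0.03 rad and linear speed of each of shell, carrier below 0.01 m/s); the robot touches nothing.
It fails at once if the shell is dropped (moves faster than 0.4 m/s while the fingers do not hold it) (linear speed of shell above 0.4 m/s and contact force between the fingers and shell below 0.05 N).
It fails at once if the shell is forced into the carrier with more than 60 N (contact force between shell and carrier above 60 N).
It fails at once if the cover, a round cap or the wrench is moved by more than 25 mm (distance of any of cover, cap1, cap2, cap3, wrench from where it was at the start of the episode above 0.025 m).
It also fails if it takes over 72 s, if anything falls off the work surface, if the arm or the gripper's body presses on something with over 40 N, if the wrist force passes 120 N, or if a joint passes its speed limit or range.

## Working session

There is one attempt and no reset: what is moved stays moved. The work goes in short steps, Python scripts to look and compute and a tool call to move; the robot and the scene stay as the last step left them, time stands still between calls to the robot, and variables do not carry over. Pictures are saved under pics/ and viewed, at most 10 in all, crops included, and the job is handed in when it is done.

Besides the shell and the picture viewer there is one more tool, called after "Emit:" as name(argument=value, ...) on one line, values as JSON. drive_tool: Moves the arm, as the interface text tells. Shifts and turns lie within -1 to 1; 1 stands for 20 mm of shift or 0.12 rad of turn. Its arguments: {"type":"object","properties":{"linear":{"type":"array"},"twist":{"type":"array"},"claw":{"type":"array"},"grip_force":{"type":"number"}},"required":["linear","twist","claw"]}

```bash
mkdir -p pics
cat > h.py <<'E'
import numpy as np, cv2
from scipy.spatial.transform import Rotation as R
from workcell import status, vision, order
def rot(q): return R.from_quat([q[1],q[2],q[3],q[0]]).as_matrix()
def cam(n):
    p=vision.camera_params(n); return p
def ray(p,u,v):
    d=rot(p["attitude"])@np.array([(u-p["cx"])/p["fx"],(v-p["cy"])/p["fy"],1]); return np.array(p["xyz"]),d
def atz(p,u,v,z):
    o,d=ray(p,u,v); return o+d*(z-o[2])/d[2]
def proj(p,X):
    c=rot(p["attitude"]).T@(np.array(X)-np.array(p["xyz"])); return np.array([p["fx"]*c[0]/c[2]+p["cx"],p["fy"]*c[1]/c[2]+p["cy"]])
def tri(obs):
    A=np.zeros((3,3));b=np.zeros(3)
    for p,u,v in obs:
        o,d=ray(p,u,v);d=d/np.linalg.norm(d);M=np.eye(3)-np.outer(d,d);A+=M;b+=M@o
    return np.linalg.solve(A,b)
E
python3 - <<'E'
from h import *
for n in ("top","scene"):
    im=vision.get_image(n); cv2.imwrite(f"pics/{n}0.png",cv2.resize(im,(800,600),interpolation=cv2.INTER_CUBIC)); cv2.imwrite(f"raw_{n}.png",im)
    print(n,cam(n))
s=status.get_state();print(s)
E
```

```text
top {'fx': 482.62013651092, 'fy': 482.62013651092, 'cx': 279.56689766501626, 'cy': 208.77347185745987, 'xyz': array([0.31169821, 0.00464699, 1.42192483]), 'attitude': array([-0.07489026,  0.70473821, -0.70191942,  0.07102554])}
scene {'fx': 418.83504997897427, 'fy': 418.83504997897427, 'cx': 278.19707506709216, 'cy': 216.6996509094619, 'xyz': array([1.01416401, 0.48583264, 0.86262584]), 'attitude': array([-0.11943239,  0.35690619,  0.87250151, -0.31160069])}
{'t': 0.1, 'qpos': array([-1.31488692,  0.321726  , -0.07010214,  1.4515137 ,  0.02262426,
        1.37081117, -0.05690241]), 'dq': array([ 0.00072564, -0.00073023, -0.00011877, -0.00312082,  0.00061376,
       -0.00166996,  0.00074906]), 'tau': array([-1.46558573e-04, -4.92574382e+01, -4.05745693e-01, -3.13398957e+01,
       -6.41888659e-02,  3.94749711e-02,  5.19700302e-05]), 'position': array([0.15556989, 0.63056256, 0.19220566]), 'tool_rot': array([-4.57075454e-05,  1.20587514e-01,  9.92702349e-01, -8.34325047e-04]), 'ft_force': array([ 0.37253449, -0.21024865,  0.06138582]), 'moment': array([-0.00329929, -0.03644684, -0.04597812]), 'gripper_force': 0.0, 'finger_gap': 0.0866469481201031}
```

View pics/top0.png

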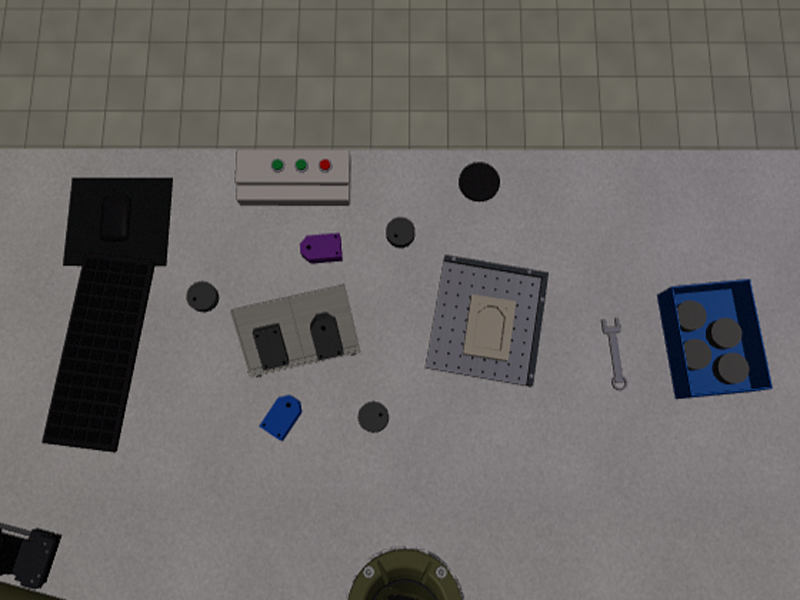

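View pics/scene0.png

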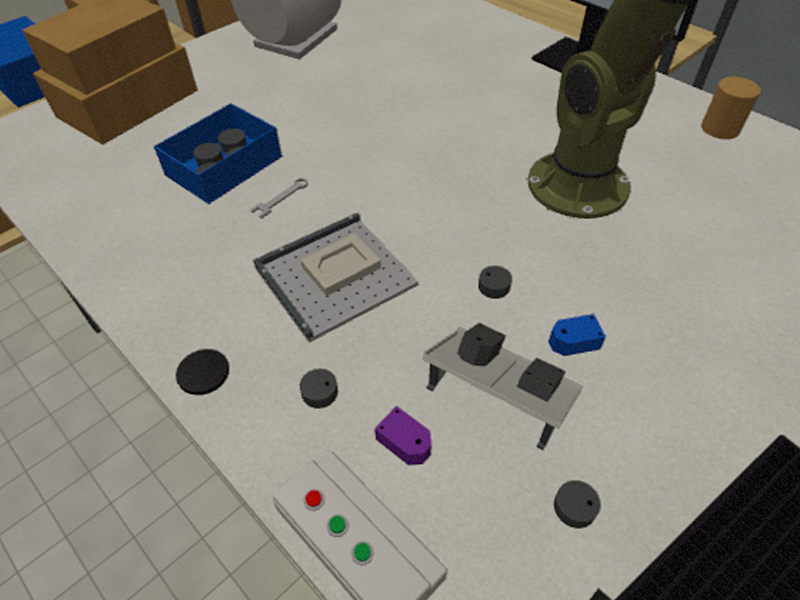

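The top image shows these dark candidates (800×600 pixels): the five-sided, nose-up part at (326,335), the square cover at (270,345), round caps at (203,296), (400,232) and (373,417), and blue and purple look-alikes at (282,417) and (321,248). The part at (326,335) fits: dark grey, two cut corners, on the rack. I'll confirm it in a crop.

Run:
```python
from h import *
t=cv2.imread("raw_top.png");s=cv2.imread("raw_scene.png")
def tile(im,x,y,w,h,k,name):
    c=cv2.resize(im[y:y+h,x:x+w],None,fx=k,fy=k,interpolation=cv2.INTER_CUBIC)
    c=cv2.convertScaleAbs(c,alpha=1.6,beta=15)
    for i in range(0,w,10):
        cv2.line(c,(i*k,0),(i*k,4 if i%20 else 10),(0,0,255),1)
        if i%20==0: cv2.putText(c,str(x+i),(i*k,20),0,.35,(0,0,255))
    for i in range(0,h,10):
        cv2.line(c,(0,i*k),(4 if i%20 else 10,i*k),(0,0,255),1)
        if i%20==0: cv2.putText(c,str(y+i),(10,i*k+4),0,.35,(0,0,255))
    return c
a=tile(t,155,195,100,75,4,'');b=tile(s,295,225,100,75,4,'');c=tile(t,295,172,100,100,4,'');d=tile(s,175,145,125,100,3,'')
o=np.zeros((600,800,3),np.uint8)
o[:300,:400]=a;o[:300,400:]=b
o[300:,:400]=cv2.resize(c,(400,300)) if 0 else tile(t,295,175,100,75,4,'')
o[300:,400:775]=d
cv2.imwrite("pics/crop.png",o)
```

```text
(no output)
```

View pics/crop.png

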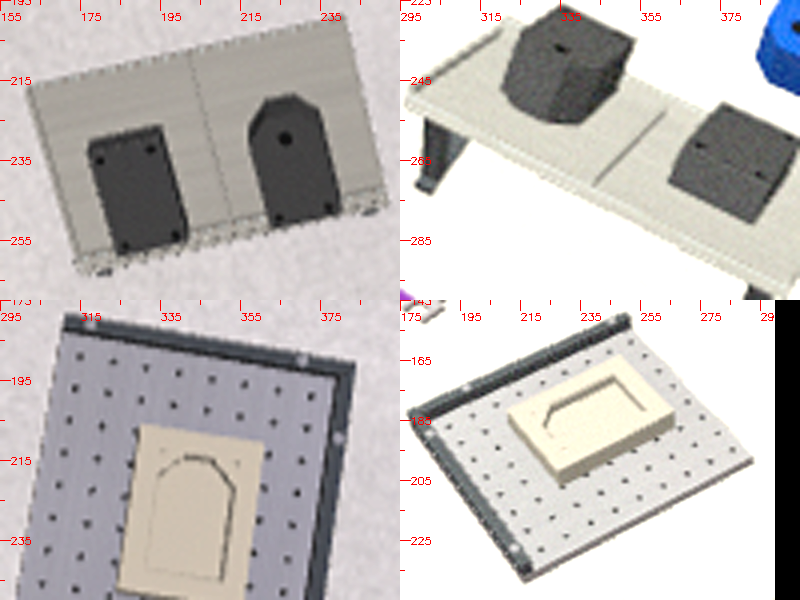

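The crop confirms the shell: two cut corners, on the rack's right-hand (-y) lane, at raw top pixel ≈(228,234). The cover has four square corners and sits at (190,240). Next I'll fit the rack, bed and carrier poses.

```bash
cat > fit.py <<'E'
from h import *
from scipy.optimize import least_squares
def T(x): # x,y,z,yaw
    return R.from_euler('z',x[3]).as_matrix(),np.array(x[:3])
def fit(obs,x0):
    def f(x):
        M,t=T(x); return np.concatenate([proj(p,M@np.array(L)+t)-np.array(uv) for p,L,uv in obs])
    r=least_squares(f,x0,loss='soft_l1'); return r.x,np.round(r.fun.reshape(-1,2),1)
E
python3 - <<'E'
from fit import *
np.set_printoptions(precision=4,suppress=True)
t,s=cam("top"),cam("scene")
a=lambda X,Y:(155+X/4,195+Y/4)
b=lambda X,Y:(295+(X-400)/4,225+Y/4)
c=lambda X,Y:(295+X/4,175+(Y-300)/4)
d=lambda X,Y:(175+(X-400)/3,145+(Y-300)/3)
g=np.radians(32);C,S=75*np.cos(g)/1e3,75*np.sin(g)/1e3
U=lambda y:(C,y,.05+S)
x,r=fit([(t,U(.115),a(28,87)),(t,U(-.115),a(346,18)),(t,(-C,.115,.05-S),a(75,262)),(t,(-C,-.115,.05-S),a(386,200)),
 (s,U(-.115),b(405,102))],[.5,.2,0,.1])
print("rack",x,r.tolist())
hx,hy=.12,.11
x,r=fit([(t,(hx,hy,.027),c(66,314)),(t,(hx,-hy,.027),c(356,363)),(t,(-hx,hy,.012),(426*.7,368*.7)),(t,(-hx,-hy,.027),(533*.7,386*.7)),
 (s,(hx,-hy,.027),d(410,410)),(s,(hx,hy,.027),d(528,575)),(s,(-hx,hy,.012),d(752,461)),(s,(-hx,-hy,.027),d(630,315))],[.5,-.2,0,-.1])
print("bed",x,r.tolist())
M,tt=T(x); print("home",M@np.array([.12-.012-.062,-.11+.012+.046,.012])+tt)
x2,r=fit([(t,(.062,.046,.022),c(140,425)),(t,(.062,-.046,.022),c(265,441)),(t,(-.062,.046,.022),(463*.7,357*.7)),(t,(-.062,-.046,.022),(506*.7,361*.7)),
 (s,(.062,.046,.022),d(561,471)),(s,(.062,-.046,.022),d(508,410)),(s,(-.062,-.046,.022),d(620,355)),(s,(-.062,.046,.022),d(675,410))],[.5,-.2,0,-.1])
print("carrier",x2,r.tolist()); print("in bed",M.T@(x2[:3]-tt),x2[3]-x[3])
print("shell approx top", atz(t,228,236,.085))
p=cam("wrist"); st=status.get_state(); Rt=rot(st["tool_rot"]); print("wristcam in tool",Rt.T@(np.array(p["xyz"])-st["position"]),Rt.T@rot(p["attitude"]),p["fx"],p["cx"],p["cy"])
E
```

```text
rack [ 0.5349  0.222  -0.0101  0.205 ] [[-0.5, -1.7], [-0.3, -0.3], [0.8, 1.3], [-0.2, 1.3], [-0.5, 0.1]]
bed [ 0.5617 -0.1697 -0.0118 -0.1743] [[-0.2, 0.5], [-0.3, 0.7], [-0.6, 0.1], [-0.5, 0.5], [-1.0, 1.7], [-2.3, -1.2], [0.6, -0.2], [-1.4, -0.1]]
home [ 0.598  -0.2289  0.0002]
carrier [ 0.5427 -0.171   0.007  -0.147 ] [[-0.4, 0.4], [-0.6, 1.0], [-0.1, -1.9], [1.4, 0.0], [-0.4, 0.0], [-0.2, 0.1], [0.1, -0.3], [0.2, 0.1]]
in bed [-0.0185 -0.0045  0.0188] 0.02727840692886635
shell approx top [0.5137 0.1566 0.085 ]
wristcam in tool [ 0.08    0.0006 -0.1919] [[ 0.0003 -0.9571 -0.2899]
 [ 1.      0.0003  0.0003]
 [-0.0002 -0.2899  0.9571]] 302.04499582864673 278.5253045269464 203.62103572009008
```

```bash
cat > plan.py <<'E'
from h import *
def shellR(yaw,tilt): # shell axes: yaw, then nose up
    return R.from_euler('z',yaw).as_matrix()@R.from_euler('y',-tilt).as_matrix()
def toolR(M): return M@np.diag([-1,1,-1.])
def plan(pt,Rt,rows,p0=None,R0=None):
    s=status.get_state()
    if p0 is None: p0,R0=np.array(s["position"]),rot(s["tool_rot"])
    rv=R.from_matrix(R0.T@Rt).as_rotvec(); p,M=p0.copy(),R0.copy(); L=[];W=[]
    for k in range(1,rows+1):
        Rk=R0@R.from_rotvec(rv*k/rows).as_matrix(); pk=p0+(pt-p0)*k/rows
        l=np.round(M.T@(pk-p)/.02,2); w=np.round(R.from_matrix(M.T@Rk).as_rotvec()/.12,2)
        p=p+M@l*.02; M=M@R.from_rotvec(w*.12).as_matrix(); L.append((l+0).tolist());W.append((w+0).tolist())
    for i in range(0,rows,5): print("L",L[i:i+5],"\nW",W[i:i+5])
    print("max",np.abs(L).max(),np.abs(W).max(),"end",p.round(4))
    return p,M
E
python3 - <<'E'
from plan import *
plan(np.array([.462,.150,.135]),toolR(shellR(.205,np.radians(32))),25)
E
```

```text
L [[-0.83, -0.79, 0.12], [-0.8, -0.8, 0.13], [-0.8, -0.81, 0.14], [-0.77, -0.83, 0.16], [-0.76, -0.85, 0.16]] 
W [[-0.04, -0.18, -0.14], [-0.04, -0.19, -0.15], [-0.05, -0.18, -0.14], [-0.04, -0.18, -0.15], [-0.04, -0.19, -0.14]]
L [[-0.73, -0.85, 0.19], [-0.72, -0.88, 0.19], [-0.7, -0.88, 0.2], [-0.68, -0.9, 0.22], [-0.66, -0.91, 0.22]] 
W [[-0.04, -0.18, -0.15], [-0.05, -0.18, -0.14], [-0.04, -0.18, -0.15], [-0.04, -0.19, -0.14], [-0.04, -0.18, -0.15]]
L [[-0.63, -0.92, 0.23], [-0.62, -0.94, 0.25], [-0.59, -0.94, 0.25], [-0.58, -0.96, 0.26], [-0.54, -0.97, 0.26]] 
W [[-0.04, -0.18, -0.14], [-0.05, -0.19, -0.15], [-0.04, -0.18, -0.14], [-0.04, -0.18, -0.15], [-0.04, -0.19, -0.14]]
L [[-0.53, -0.98, 0.28], [-0.5, -0.99, 0.28], [-0.48, -1.0, 0.29], [-0.46, -1.01, 0.29], [-0.43, -1.02, 0.29]] 
W [[-0.04, -0.18, -0.15], [-0.05, -0.18, -0.14], [-0.04, -0.19, -0.15], [-0.04, -0.18, -0.14], [-0.04, -0.18, -0.15]]
L [[-0.41, -1.03, 0.3], [-0.38, -1.04, 0.31], [-0.36, -1.04, 0.3], [-0.33, -1.05, 0.31], [-0.31, -1.06, 0.31]] 
W [[-0.04, -0.19, -0.14], [-0.05, -0.18, -0.15], [-0.04, -0.18, -0.14], [-0.04, -0.18, -0.15], [-0.04, -0.19, -0.14]]
max 1.06 0.19 end [0.462  0.15   0.1351]
```

Emit:
drive_tool(linear=[[-0.83, -0.79, 0.12], [-0.8, -0.8, 0.13], [-0.8, -0.81, 0.14], [-0.77, -0.83, 0.16], [-0.76, -0.85, 0.16]], twist=[[-0.04, -0.18, -0.14], [-0.04, -0.19, -0.15], [-0.05, -0.18, -0.14], [-0.04, -0.18, -0.15], [-0.04, -0.19, -0.14]], claw=[-1, -1, -1, -1, -1])

```text
t: 0.72
position: [0.2173, 0.5339, 0.1811]
tool_rot: [0.057, 0.077, 0.995, 0.005]
ft_force: [-0.4, 0.7, -0.9]
finger_gap: 0.0873
gripper_force: 0.0
```

Emit:
drive_tool(linear=[[-0.73, -0.85, 0.19], [-0.72, -0.88, 0.19], [-0.7, -0.88, 0.2], [-0.68, -0.9, 0.22], [-0.66, -0.91, 0.22]], twist=[[-0.04, -0.18, -0.15], [-0.05, -0.18, -0.14], [-0.04, -0.18, -0.15], [-0.04, -0.19, -0.14], [-0.04, -0.18, -0.15]], claw=[-1, -1, -1, -1, -1])

```text
t: 1.35
position: [0.2785, 0.4379, 0.1695]
tool_rot: [0.112, 0.033, 0.993, 0.011]
ft_force: [-0.4, -1.2, 0.7]
finger_gap: 0.0871
gripper_force: 0.0
```

Emit:
drive_tool(linear=[[-0.63, -0.92, 0.23], [-0.62, -0.94, 0.25], [-0.59, -0.94, 0.25], [-0.58, -0.96, 0.26], [-0.54, -0.97, 0.26]], twist=[[-0.04, -0.18, -0.14], [-0.05, -0.19, -0.15], [-0.04, -0.18, -0.14], [-0.04, -0.18, -0.15], [-0.04, -0.19, -0.14]], claw=[-1, -1, -1, -1, -1])

```text
t: 1.98
position: [0.3396, 0.3419, 0.158]
tool_rot: [0.167, -0.011, 0.986, 0.017]
ft_force: [-0.1, -0.7, -0.2]
finger_gap: 0.087
gripper_force: 0.0
```

Emit:
drive_tool(linear=[[-0.53, -0.98, 0.28], [-0.5, -0.99, 0.28], [-0.48, -1, 0.29], [-0.46, -1, 0.29], [-0.43, -1, 0.29]], twist=[[-0.04, -0.18, -0.15], [-0.05, -0.18, -0.14], [-0.04, -0.19, -0.15], [-0.04, -0.18, -0.14], [-0.04, -0.18, -0.15]], claw=[-1, -1, -1, -1, -1])

```text
t: 2.6
position: [0.4086, 0.257, 0.1416]
tool_rot: [0.217, -0.053, 0.975, 0.019]
ft_force: [-0.8, -0.5, -0.5]
finger_gap: 0.087
gripper_force: 0.0
```

Emit:
drive_tool(linear=[[-0.41, -1, 0.3], [-0.38, -1, 0.31], [-0.36, -1, 0.3], [-0.33, -1, 0.31], [-0.31, -1, 0.31]], twist=[[-0.04, -0.19, -0.14], [-0.05, -0.18, -0.15], [-0.04, -0.18, -0.14], [-0.04, -0.18, -0.15], [-0.04, -0.19, -0.14]], claw=[-1, -1, -1, -1, -1])

```text
t: 3.22
position: [0.4848, 0.1771, 0.1204]
tool_rot: [0.265, -0.096, 0.959, 0.02]
ft_force: [0.1, 0.7, 0.2]
finger_gap: 0.0873
gripper_force: 0.0
```

Run:
```python
from h import *
s=status.get_state();print(s["qpos"].round(3),s["position"],R.from_matrix(rot(s["tool_rot"])).as_matrix().round(3))
p=cam("wrist");im=vision.get_image("wrist");np.save("w1.npy",np.array([p],dtype=object),allow_pickle=True);cv2.imwrite("raw_w1.png",im)
cv2.imwrite("pics/w1.png",cv2.resize(cv2.convertScaleAbs(im,alpha=1.5,beta=10),(800,600),interpolation=cv2.INTER_CUBIC))
```

```text
[-0.356 -0.301 -0.164  2.343  0.229  0.598  1.088] [0.48475406 0.17711483 0.12035742] [[-0.841 -0.195  0.504]
 [-0.174  0.981  0.089]
 [-0.512 -0.012 -0.859]]
```

View pics/w1.png

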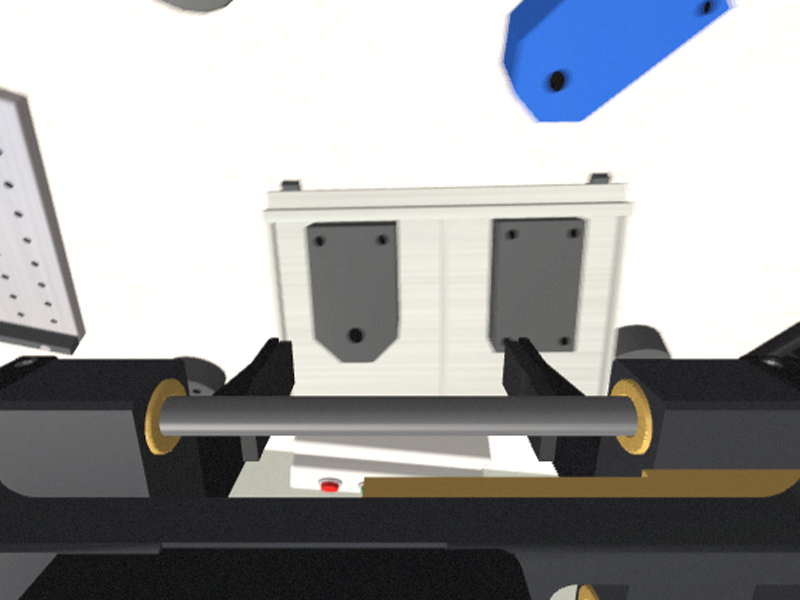

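Wrist view: the shell is at about (352,290) with its nose down at (358,361) and blunt end at the lip (352,223). The cover is at (538,285). Joint 2 has hit its stop, so the arm fell short of the planned pose. I'll enlarge the shell to get its corners.

Run:
```python
from h import *
im=cv2.imread("raw_w1.png");x,y,w,h,k=180,120,140,140,4
c=cv2.convertScaleAbs(cv2.resize(im[y:y+h,x:x+w],None,fx=k,fy=k,interpolation=cv2.INTER_CUBIC),alpha=1.8,beta=20)
for i in range(0,w,20):
    cv2.putText(c,str(x+i),(i*k,10),0,.35,(0,0,255));cv2.line(c,(i*k,12),(i*k,20),(0,0,255));cv2.putText(c,str(y+i),(0,i*k+4),0,.35,(0,0,255))
cv2.imwrite("pics/w1c.png",c)
```

```text
(no output)
```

View pics/w1c.png

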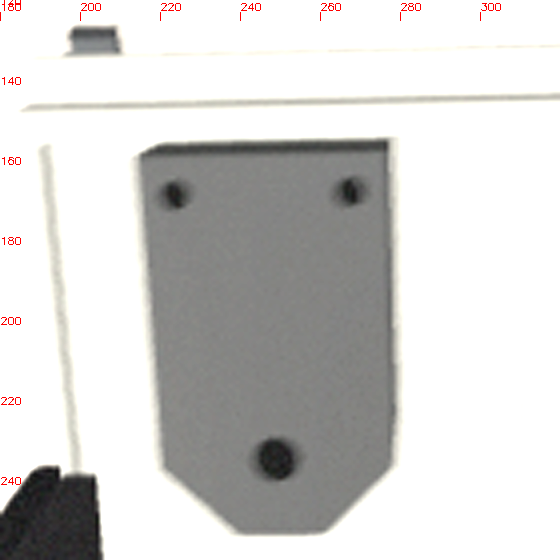

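Run:
```python
from plan import *
from scipy.optimize import least_squares
w=np.load("w1.npy",allow_pickle=True)[0];t=cam("top")
q=lambda X,Y:(180+X/4,120+Y/4)
O=[(w,(-.042,-.026,.038),q(142,155)),(w,(-.042,.026,.038),q(387,150)),(w,(.026,-.026,.038),q(163,468)),(w,(.026,.026,.038),q(391,463)),(w,(.042,-.01,.038),q(238,531)),(w,(.042,.01,.038),q(323,531))]
OT=[(t,(-.042,.026,.038),(222,252)),(t,(-.042,-.026,.038),(240,247.5))]
for nm,obs,free in(("w only",O,1),("both",O+OT,1),("both tilt fixed",O+OT,0)):
    def f(x):
        M=shellR(x[3],x[4] if free else np.radians(32)); return np.concatenate([proj(p,M@np.array(L)+x[:3])-uv for p,L,uv in obs])
    r=least_squares(f,[.52,.16,.034,.2,.558]);print(nm,r.x.round(4),np.degrees(r.x[4]).round(1),r.fun.reshape(-1,2).round(1).tolist())
s=status.get_state();print("tool in shell",(shellR(r.x[3],.5585).T@(s["position"]-r.x[:3])).round(4))
```

```text
w only [0.5416 0.1623 0.0392 0.235  0.6426] 36.8 [[-0.0, 0.4], [-0.1, 0.3], [-0.5, -0.8], [0.8, -0.3], [-0.5, 0.3], [0.4, 0.1]]
both [0.5363 0.1616 0.041  0.2243 0.573 ] 32.8 [[-1.0, -0.1], [0.9, 0.3], [-0.7, -0.8], [1.2, 0.1], [-0.5, 0.2], [0.6, 0.0], [0.7, -1.1], [0.6, -0.6]]
both tilt fixed [0.5357 0.1615 0.041  0.2227 0.558 ] 32.0 [[-1.1, 0.0], [1.0, 0.5], [-0.7, -0.8], [1.2, 0.1], [-0.5, 0.0], [0.6, -0.1], [0.7, -1.0], [0.5, -0.4]]
tool in shell [0.002  0.0235 0.091 ]
```

Run:
```python
from plan import *
M=shellR(.22,.5585);o=np.array([.536,.1615,.041])
p,T=plan(o+M@[.002,0,.072],toolR(M),5)
plan(o+M@[.0,0,.017],toolR(M),5,p,T)
```

```text
L [[-0.01, -0.23, 0.2], [-0.01, -0.23, 0.2], [-0.01, -0.23, 0.19], [-0.01, -0.23, 0.2], [0.0, -0.24, 0.19]] 
W [[-0.04, -0.04, -0.03], [-0.05, -0.03, -0.02], [-0.04, -0.04, -0.03], [-0.04, -0.04, -0.02], [-0.04, -0.04, -0.03]]
max 0.24 0.05 end [0.5004 0.1534 0.1031]
L [[0.02, 0.0, 0.55], [0.02, 0.0, 0.55], [0.02, 0.0, 0.55], [0.02, 0.0, 0.55], [0.02, 0.01, 0.55]] 
W [[0.0, 0.0, 0.0], [0.0, 0.0, 0.0], [0.0, 0.0, 0.0], [0.0, 0.0, 0.0], [0.0, 0.0, 0.0]]
max 0.55 0.0 end [0.5272 0.1596 0.0554]
```

Emit:
drive_tool(linear=[[-0.01, -0.23, 0.2], [-0.01, -0.23, 0.2], [-0.01, -0.23, 0.19], [-0.01, -0.23, 0.2], [0.0, -0.24, 0.19]], twist=[[-0.04, -0.04, -0.03], [-0.05, -0.03, -0.02], [-0.04, -0.04, -0.03], [-0.04, -0.04, -0.02], [-0.04, -0.04, -0.03]], claw=[-1, -1, -1, -1, -1])

```text
t: 3.9
position: [0.5002, 0.1573, 0.1044]
tool_rot: [0.275, -0.107, 0.955, 0.032]
ft_force: [-0.3, 0.2, -0.6]
finger_gap: 0.0869
gripper_force: 0.0
```

Run:
```python
from plan import *
M=shellR(.22,.5585);o=np.array([.536,.1615,.041]);s=status.get_state()
print(s["qpos"].round(3),(M.T@(s["position"]-o)).round(4),R.from_matrix(toolR(M).T@rot(s["tool_rot"])).as_rotvec().round(4))
plan(o+M@[.0,0,.017],toolR(M),5)
```

```text
[-0.364 -0.282 -0.07   2.378  0.192  0.503  1.214] [0.0032 0.0037 0.0728] [-0.0028 -0.0021 -0.0015]
L [[0.03, -0.04, 0.56], [0.04, -0.04, 0.56], [0.03, -0.03, 0.55], [0.03, -0.04, 0.56], [0.03, -0.04, 0.56]] 
W [[0.0, 0.0, 0.0], [0.01, 0.01, 0.0], [0.0, 0.0, 0.01], [0.01, 0.0, 0.0], [0.0, 0.01, 0.0]]
max 0.56 0.01 end [0.5273 0.1595 0.0554]
```

Emit:
drive_tool(linear=[[0.03, -0.04, 0.55], [0.03, -0.04, 0.55], [0.03, -0.03, 0.55], [0.03, -0.03, 0.55], [0.03, -0.03, 0.55]], twist=[[0, 0, 0], [0, 0, 0], [0, 0, 0], [0, 0, 0], [0, 0, 0]], claw=[-1, -1, -1, -1, -1])

```text
t: 4.53
position: [0.5271, 0.16, 0.0556]
tool_rot: [0.275, -0.106, 0.955, 0.031]
ft_force: [-0.1, 0.5, -0.8]
finger_gap: 0.0875
gripper_force: 0.0
```

Run:
```python
from plan import *
M=shellR(.22,.5585);o=np.array([.536,.1615,.041])
p=cam("wrist");im=vision.get_image("wrist");s=status.get_state()
print(s["qpos"].round(3),(M.T@(s["position"]-o)).round(4),R.from_matrix(toolR(M).T@rot(s["tool_rot"])).as_rotvec().round(4),s["ft_force"])
cv2.imwrite("raw_w2.png",im);cv2.imwrite("pics/w2.png",cv2.convertScaleAbs(im,alpha=1.7,beta=15))
```

```text
[-0.33  -0.127 -0.083  2.375  0.262  0.355  1.157] [-0.0009  0.0003  0.0163] [-0.0021  0.0003 -0.0009] [-0.58435087  0.16588135 -1.28821914]
```

View pics/w2.png

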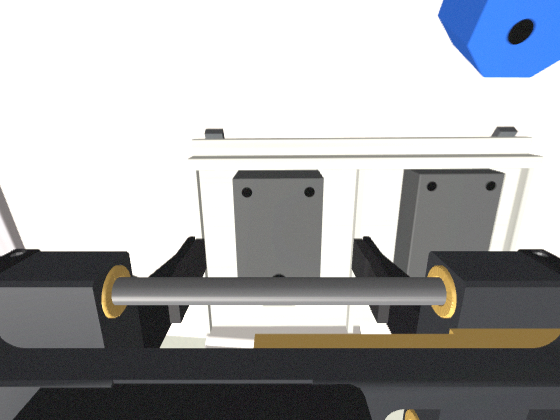

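The open fingers straddle the shell evenly: its edges are at x≈236 and 321, the fingers at ≈205 and 355. I'll close on it.

Emit:
drive_tool(linear=[[0, 0, 0], [0, 0, 0], [0, 0, 0], [0, 0, 0], [0, 0, 0]], twist=[[0, 0, 0], [0, 0, 0], [0, 0, 0], [0, 0, 0], [0, 0, 0]], claw=[1, 1, 1, 1, 1], grip_force=25)

```text
t: 5.2
position: [0.5269, 0.16, 0.0567]
tool_rot: [0.275, -0.106, 0.955, 0.031]
ft_force: [0.2, 0.3, 0.1]
finger_gap: 0.045
gripper_force: 0.0
```

Emit:
drive_tool(linear=[[0, 0, 0], [0, 0, 0], [0, 0, -0.1], [0, 0, -0.2], [0, 0, -0.2]], twist=[[0, 0, 0], [0, 0, 0], [0, 0, 0], [0, 0, 0], [0, 0, 0]], claw=[1, 1, 1, 1, 1])

```text
t: 5.82
position: [0.5215, 0.1588, 0.0652]
tool_rot: [0.275, -0.106, 0.955, 0.031]
ft_force: [0.7, -0.3, 0.4]
finger_gap: 0.0016
gripper_force: 0.0
```

Run:
```python
from plan import *
im=vision.get_image("wrist");s2=vision.get_image("scene");t=vision.get_image("top")
for n,i in (("w3",im),("s3",s2),("t3",t)): cv2.imwrite(f"raw_{n}.png",i)
o=np.zeros((600,800,3),np.uint8)
o[:300,:400]=cv2.resize(im,(400,300));o[:300,400:]=cv2.resize(s2[205:295,290:410],(400,300),interpolation=cv2.INTER_CUBIC)
o[300:,:400]=cv2.resize(t[190:280,155:275],(400,300),interpolation=cv2.INTER_CUBIC)
o[300:,400:]=cv2.resize(cv2.imread("raw_w2.png")[130:310,160:400],(400,300),interpolation=cv2.INTER_CUBIC)
cv2.imwrite("pics/m3.png",cv2.convertScaleAbs(o,alpha=1.8,beta=20))
```

```text
(no output)
```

View pics/m3.png

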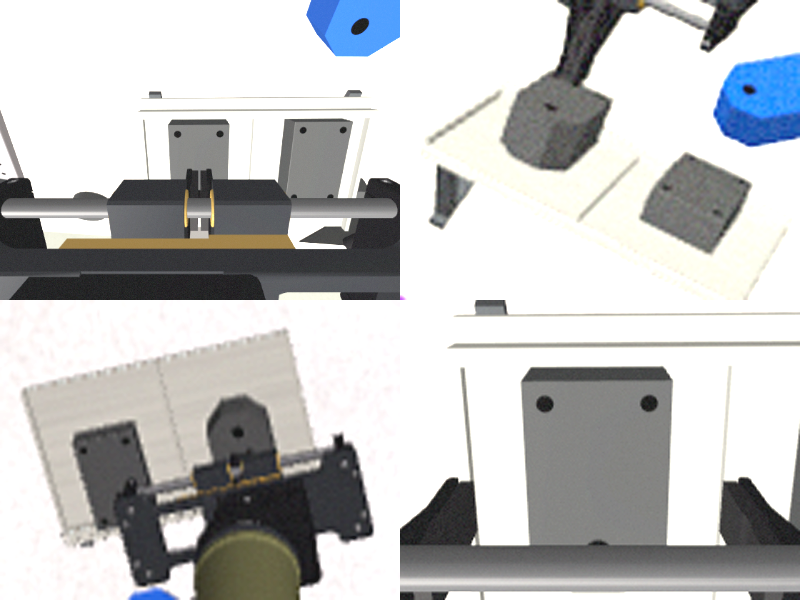

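The fingers closed on air above the shell, which hasn't moved. The shell must sit lower than my fit said, so I'll triangulate the two rear top holes from the three wrist views.

Run:
```python
from plan import *
w1=np.load("w1.npy",allow_pickle=True)[0];w3=cam("wrist")
Rc=np.array([[0,-.9571,-.2899],[1,0,0],[0,-.2899,.9571]]);tc=np.array([.08,.0006,-.1919])
q=np.array([.275,-.106,.955,.031]);T=rot(q/np.linalg.norm(q))
r=R.from_matrix(T@Rc).as_quat();w2=dict(w3,xyz=np.array([.5271,.16,.0556])+T@tc,attitude=[r[3],*r[:3]])
s=status.get_state();Rt=rot(s["tool_rot"]);print("check w3 in tool",Rt.T@(w3["xyz"]-s["position"]),s["position"])
def hole(n,u,v):
    g=cv2.cvtColor(cv2.imread(f"raw_{n}.png"),cv2.COLOR_BGR2GRAY)[int(v)-8:int(v)+9,int(u)-8:int(u)+9].astype(float)
    wt=np.clip(np.median(g)*.75-g,0,None);yy,xx=np.mgrid[-8:9,-8:9];wt[(xx**2+yy**2)>49]=0
    return int(u)+(wt*xx).sum()/wt.sum(),int(v)+(wt*yy).sum()/wt.sum()
A=[hole("w1",223.8,168.5),hole("w1",267.5,167.8)];B=[hole("w2",247,191.8),hole("w2",309.4,191.8)];D=[hole("w3",248,188),hole("w3",309,188)]
print(A,B,D)
for i in (0,1):
    print("12",tri([(w1,*A[i]),(w2,*B[i])]).round(4),"13",tri([(w1,*A[i]),(w3,*D[i])]).round(4),"23",tri([(w2,*B[i]),(w3,*D[i])]).round(4))
X=[tri([(w1,*A[i]),(w2,*B[i]),(w3,*D[i])]) for i in (0,1)];print(X,np.linalg.norm(X[0]-X[1]))
M=shellR(.22,.5585);o=np.array([.536,.1615,.041]);print("holes in assumed shell",[(M.T@(x-o)).round(4) for x in X])
t=cam("top");print("top cam proj of holes",[proj(t,x) for x in X],"expected ~ (224.5,251?),(238,247)")
```

```text
check w3 in tool [ 0.0795209   0.00066389 -0.19187149] [0.52178403 0.15889567 0.06541085]
[(np.float64(223.1864705882353), np.float64(168.39411764705883)), (np.float64(267.0854751942618), np.float64(167.5427375971309))] [(np.float64(246.50123478567647), np.float64(192.03554418768744)), (np.float64(309.00320398718407), np.float64(191.58526165895336))] [(np.float64(248.20228832951946), np.float64(187.4983066361556)), (np.float64(307.514498681938), np.float64(187.17416598491047))]
12 [0.4895 0.1326 0.0571] 13 [0.4847 0.1327 0.0627] 23 [0.5333 0.1369 0.0153]
12 [0.4797 0.1672 0.0586] 13 [0.4765 0.1665 0.063 ] 23 [ 0.5396  0.1903 -0.0022]
[array([0.48731679, 0.13282199, 0.05936118]), array([0.47823927, 0.16701209, 0.06039705])] 0.03538978788828365
holes in assumed shell [array([-0.0359, -0.0174,  0.0441]), array([-0.0365,  0.018 ,  0.0457])]
top cam proj of holes [array([237.11708066, 246.58917723]), array([224.95282118, 249.68220158])] expected ~ (224.5,251?),(238,247)
```

Run:
```python
from plan import *
w1=np.load("w1.npy",allow_pickle=True)[0];w3=cam("wrist");t,sc=cam("top"),cam("scene")
a=(t,226.25,229.5);b=(sc,335,237);c=(w1,248.5,234.75)
M=shellR(.22,.5585);o=np.array([.536,.1615,.041])
for n,ob in(("top+scene",[a,b]),("top+w1",[a,c]),("scene+w1",[b,c]),("all",[a,b,c])):
    x=tri(ob);print(n,x.round(4),(M.T@(x-o)).round(4),[ (proj(p,x)-[u,v]).round(1).tolist() for p,u,v in ob])
# check gripper: tip pixel predictions
s=status.get_state();P=s["position"];print("TCP proj top,scene,wrist",proj(t,P),proj(sc,P),proj(w3,P))
g=rot(s["tool_rot"]);print([ (proj(sc,P-g[:,2]*d).round(1).tolist(),proj(t,P-g[:,2]*d).round(1).tolist()) for d in (0,.02,.05,.07)])
```

```text
top+scene [0.5322 0.1619 0.0846] [0.0201 0.0012 0.0389] [[0.0, -0.0], [0.1, 0.0]]
top+w1 [0.5312 0.161  0.0905] [0.0221 0.0005 0.0445] [[0.1, 0.0], [0.5, 0.1]]
scene+w1 [0.5343 0.1619 0.0876] [0.0234 0.0007 0.0404] [[-0.4, -0.3], [1.3, -0.3]]
all [0.5331 0.1617 0.0875] [0.0223 0.0009 0.0409] [[0.0, -0.5], [-0.1, -0.6], [1.3, -1.3]]
TCP proj top,scene,wrist [228.02769406 234.21576882] [336.26952352 238.57836223] [277.46028053 233.51963237]
[([336.3, 238.6], [228.0, 234.2]), ([339.1, 231.2], [228.1, 237.0]), ([343.4, 219.8], [228.2, 241.2]), ([346.4, 212.1], [228.3, 244.1])]
```

The cameras agree on where the shell is: hole height 38–41 mm above its underside. The images also show the fingers ending about 20 mm short of the reported TCP, so I need to go deeper. I'll reopen and step down, watching the force.

Emit:
drive_tool(linear=[[0, 0, 0], [0, 0, 0], [0, 0, 0], [0, 0, 0], [0, 0, 0]], twist=[[0, 0, 0], [0, 0, 0], [0, 0, 0], [0, 0, 0], [0, 0, 0]], claw=[-1, -1, -1, -1, -1])

```text
t: 6.6
position: [0.5216, 0.1587, 0.0649]
tool_rot: [0.275, -0.106, 0.955, 0.031]
ft_force: [-0.9, 0.5, -0.0]
finger_gap: 0.043
gripper_force: 0.0
```

Emit:
drive_tool(linear=[[0, 0, 0], [0, 0, 0], [0, 0, 0], [0, 0, 0.2], [0, 0, 0.3]], twist=[[0, 0, 0], [0, 0, 0], [0, 0, 0], [0, 0, 0], [0, 0, 0]], claw=[-1, -1, -1, -1, -1])

```text
t: 7.22
position: [0.5271, 0.1601, 0.0563]
tool_rot: [0.275, -0.106, 0.955, 0.031]
ft_force: [-0.2, 0.3, -0.8]
finger_gap: 0.0853
gripper_force: 0.0
```

Emit:
drive_tool(linear=[[0, 0, 0.2], [0, 0, 0.2], [0, 0, 0.15], [0, 0, 0.15], [0, 0, 0.1]], twist=[[0, 0, 0], [0, 0, 0], [0, 0, 0], [0, 0, 0], [0, 0, 0]], claw=[-1, -1, -1, -1, -1])

```text
t: 7.85
position: [0.5352, 0.1619, 0.0427]
tool_rot: [0.275, -0.106, 0.955, 0.031]
ft_force: [0.4, 0.0, -1.1]
finger_gap: 0.0872
gripper_force: 0.0
```

Run:
```python
from plan import *
M=shellR(.22,.5585);o=np.array([.536,.1615,.041]);s=status.get_state()
print(s["qpos"].round(3),(M.T@(s["position"]-o)).round(4),s["ft_force"].round(2),s["finger_gap"])
```

```text
[-0.319 -0.084 -0.09   2.368  0.296  0.318  1.125] [0.0003 0.0005 0.0018] [ 0.36  0.04 -1.14] 0.08722186838630681
```

Emit:
drive_tool(linear=[[0, 0, 0.1], [0, 0, 0.1], [0, 0, 0.05], [0, 0, 0], [0, 0, 0]], twist=[[0, 0, 0], [0, 0, 0], [0, 0, 0], [0, 0, 0], [0, 0, 0]], claw=[-1, -1, -1, -1, -1])

```text
t: 8.48
position: [0.5377, 0.1624, 0.0387]
tool_rot: [0.275, -0.106, 0.955, 0.031]
ft_force: [-0.1, 0.4, 0.4]
finger_gap: 0.0869
gripper_force: 0.0
```

Emit:
drive_tool(linear=[[0, 0, 0], [0, 0, 0], [0, 0, 0], [0, 0, 0], [0, 0, 0]], twist=[[0, 0, 0], [0, 0, 0], [0, 0, 0], [0, 0, 0], [0, 0, 0]], claw=[1, 1, 1, 1, 1], grip_force=25)

```text
t: 9.1
position: [0.5377, 0.1624, 0.0387]
tool_rot: [0.275, -0.106, 0.955, 0.031]
ft_force: [0.0, 0.2, 0.3]
finger_gap: 0.0518
gripper_force: 25.0
```

Emit:
drive_tool(linear=[[0, 0, 0], [0, 0, 0], [0, 0, 0], [0, 0, 0], [0, 0, 0]], twist=[[0, 0, 0], [0, 0, 0], [0, 0, 0], [0, 0, 0], [0, 0, 0]], claw=[1, 1, 1, 1, 1])

```text
t: 9.72
position: [0.5377, 0.1624, 0.0387]
tool_rot: [0.275, -0.106, 0.955, 0.031]
ft_force: [-0.8, -0.3, 0.3]
finger_gap: 0.0517
gripper_force: 25.0
```

Gripped at 51.7 mm with 25 N. Next: lift square off the slope, then carry level to above the carrier.

Emit:
drive_tool(linear=[[0, 0, -0.2], [0, 0, -0.5], [0, 0, -0.6], [0, 0, -0.7], [0, 0, -0.7]], twist=[[0, 0, 0], [0, 0, 0], [0, 0, 0], [0, 0, 0], [0, 0, 0]], claw=[1, 1, 1, 1, 1])

```text
t: 10.35
position: [0.5088, 0.1558, 0.085]
tool_rot: [0.274, -0.106, 0.955, 0.031]
ft_force: [0.0, 0.1, -1.5]
finger_gap: 0.0519
gripper_force: 25.0
```

Run:
```python
from plan import *
plan(np.array([.5427,-.171,.105]),toolR(shellR(-.147,0)),20)
```

```text
L [[0.06, -0.82, -0.09], [0.04, -0.81, -0.09], [0.03, -0.82, -0.09], [0.02, -0.82, -0.08], [0.0, -0.82, -0.07]] 
W [[0.04, 0.23, 0.15], [0.05, 0.23, 0.15], [0.04, 0.23, 0.15], [0.04, 0.23, 0.15], [0.05, 0.23, 0.15]]
L [[0.0, -0.82, -0.07], [-0.02, -0.82, -0.07], [-0.04, -0.82, -0.06], [-0.04, -0.82, -0.06], [-0.06, -0.82, -0.06]] 
W [[0.04, 0.23, 0.15], [0.05, 0.23, 0.15], [0.04, 0.23, 0.15], [0.04, 0.23, 0.15], [0.05, 0.23, 0.15]]
L [[-0.08, -0.82, -0.05], [-0.08, -0.81, -0.05], [-0.1, -0.82, -0.06], [-0.11, -0.81, -0.04], [-0.12, -0.81, -0.05]] 
W [[0.04, 0.23, 0.14], [0.04, 0.24, 0.15], [0.05, 0.23, 0.15], [0.04, 0.23, 0.15], [0.05, 0.23, 0.15]]
L [[-0.14, -0.81, -0.05], [-0.15, -0.81, -0.05], [-0.17, -0.81, -0.04], [-0.17, -0.8, -0.05], [-0.2, -0.8, -0.05]] 
W [[0.04, 0.23, 0.15], [0.04, 0.23, 0.15], [0.05, 0.23, 0.15], [0.04, 0.23, 0.15], [0.04, 0.23, 0.15]]
max 0.82 0.24 end [ 0.5428 -0.1711  0.105 ]
```

Emit:
drive_tool(linear=[[0.06, -0.82, -0.15], [0.04, -0.81, -0.15], [0.03, -0.82, -0.15], [0.02, -0.82, -0.1], [0.0, -0.82, -0.1]], twist=[[0.04, 0.23, 0.15], [0.05, 0.23, 0.15], [0.04, 0.23, 0.15], [0.04, 0.23, 0.15], [0.05, 0.23, 0.15]], claw=[1, 1, 1, 1, 1])

```text
t: 10.98
position: [0.5153, 0.0736, 0.0939]
tool_rot: [0.207, -0.061, 0.976, 0.024]
ft_force: [-0.7, -0.5, -1.5]
finger_gap: 0.0518
gripper_force: 25.0
```

Emit:
drive_tool(linear=[[0.0, -0.82, -0.07], [-0.02, -0.82, -0.07], [-0.04, -0.82, -0.06], [-0.04, -0.82, -0.06], [-0.06, -0.82, -0.06]], twist=[[0.04, 0.23, 0.15], [0.05, 0.23, 0.15], [0.04, 0.23, 0.15], [0.04, 0.23, 0.15], [0.05, 0.23, 0.15]], claw=[1, 1, 1, 1, 1])

```text
t: 11.6
position: [0.5245, -0.009, 0.0984]
tool_rot: [0.139, -0.016, 0.99, 0.016]
ft_force: [0.3, -0.4, -2.0]
finger_gap: 0.0519
gripper_force: 25.0
```

Emit:
drive_tool(linear=[[-0.08, -0.82, -0.05], [-0.08, -0.81, -0.05], [-0.1, -0.82, -0.06], [-0.11, -0.81, -0.04], [-0.12, -0.81, -0.05]], twist=[[0.04, 0.23, 0.14], [0.04, 0.24, 0.15], [0.05, 0.23, 0.15], [0.04, 0.23, 0.15], [0.05, 0.23, 0.15]], claw=[1, 1, 1, 1, 1])

```text
t: 12.22
position: [0.533, -0.0906, 0.1034]
tool_rot: [0.069, 0.029, 0.997, 0.008]
ft_force: [0.3, 0.2, -2.1]
finger_gap: 0.0516
gripper_force: 25.0
```

Emit:
drive_tool(linear=[[-0.14, -0.81, -0.05], [-0.15, -0.81, -0.05], [-0.17, -0.81, -0.04], [-0.17, -0.8, -0.05], [-0.2, -0.8, -0.05]], twist=[[0.04, 0.23, 0.15], [0.04, 0.23, 0.15], [0.05, 0.23, 0.15], [0.04, 0.23, 0.15], [0.04, 0.23, 0.15]], claw=[1, 1, 1, 1, 1])

```text
t: 12.85
position: [0.5417, -0.1723, 0.1084]
tool_rot: [-0.001, 0.074, 0.997, 0.0]
ft_force: [0.1, 0.3, -1.9]
finger_gap: 0.0516
gripper_force: 25.0
```

Emit:
drive_tool(linear=[[0, 0, 0], [0, 0, 0], [0, 0, 0], [0, 0, 0], [0, 0, 0]], twist=[[0, 0, 0], [0, 0, 0], [0, 0, 0], [0, 0, 0], [0, 0, 0]], claw=[1, 1, 1, 1, 1])

```text
t: 13.48
position: [0.5415, -0.171, 0.1085]
tool_rot: [0.0, 0.073, 0.997, 0.0]
ft_force: [0.6, -0.7, -0.5]
finger_gap: 0.0521
gripper_force: 25.0
```

Run:
```python
from plan import *
s=status.get_state();p=cam("wrist");im=vision.get_image("wrist");sc=vision.get_image("scene")
np.save("w4.npy",np.array([p,s["position"],rot(s["tool_rot"])],dtype=object),allow_pickle=True)
cv2.imwrite("raw_w4.png",im);cv2.imwrite("raw_s4.png",sc)
print(s["qpos"].round(3),s["position"].round(4),rot(s["tool_rot"]).round(3).tolist())
o=np.zeros((600,800,3),np.uint8)
def tick(c,x,y,w,h,k):
    for i in range(0,w,20): cv2.putText(c,str(x+i),(int(i*k),10),0,.35,(0,0,255));cv2.line(c,(int(i*k),12),(int(i*k),18),(0,0,255))
    for i in range(0,h,20): cv2.putText(c,str(y+i),(0,int(i*k)+4),0,.35,(0,0,255))
    return c
e=lambda i:cv2.convertScaleAbs(i,alpha=1.4,beta=10)
o[:,:500]=tick(e(cv2.resize(im[0:300,155:405],(500,600),interpolation=cv2.INTER_CUBIC)),155,0,250,300,2)
o[:300,500:]=tick(e(cv2.resize(sc[125:245,170:290],(300,300),interpolation=cv2.INTER_CUBIC)),170,125,120,120,2.5)
cv2.imwrite("pics/m4.png",o)
```

```text
[-0.113  0.211  0.422  1.782 -0.094  1.167  1.762] [ 0.5415 -0.171   0.1085] [[-0.989, 0.146, 0.001], [0.146, 0.989, 0.001], [-0.001, 0.001, -1.0]]
```

View pics/m4.png

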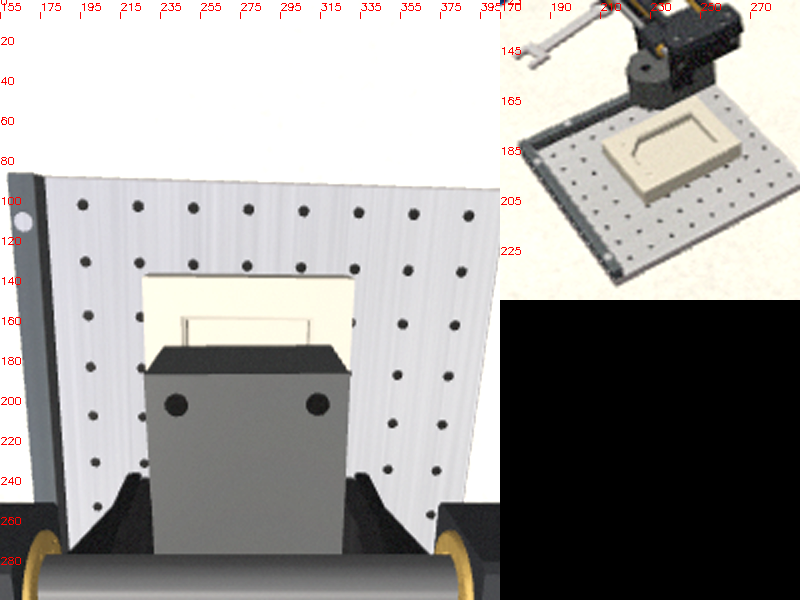

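The shell is held level, centred behind the tool, with its rear lower edge at (236.5–321.5, 173). Its rear edge sits a few mm too far back from the pocket's rear edge at (245.5–310, 159). I'll fit edges for an exact offset.

```bash
cat > edge.py <<'E'
from plan import *
from scipy.optimize import least_squares
def edges(g,pts,n=15,half=4):
    """refine a line given by two rough end points; returns two fitted end points"""
    a,b=np.array(pts,float);d=(b-a)/np.linalg.norm(b-a);nn=np.array([-d[1],d[0]]);out=[]
    for k in np.linspace(.08,.92,n):
        c=a+(b-a)*k;o=np.arange(-half,half+.01,.25);q=c+o[:,None]*nn
        v=cv2.remap(g,q[:,0].astype(np.float32)[None],q[:,1].astype(np.float32)[None],cv2.INTER_LINEAR)[0]
        e=np.abs(np.gradient(cv2.GaussianBlur(v[None],(0,0),2)[0]))**2;out.append(c+nn*(e*o).sum()/e.sum())
    out=np.array(out);vx,vy,x0,y0=cv2.fitLine(out.astype(np.float32),cv2.DIST_HUBER,0,.01,.01).ravel();m=np.array([x0,y0]);u=np.array([vx,vy])
    return [m+u*((a-m)@u),m+u*((b-m)@u)]
def lres(p,M,t,L1,L2,pts): # distance of observed points to the projected model line
    A,B=proj(p,M@np.array(L1)+t),proj(p,M@np.array(L2)+t);d=(B-A)/np.linalg.norm(B-A);return [(q-A)@np.array([-d[1],d[0]]) for q in pts]
E
python3 - <<'E'
from edge import *
p,P,T=np.load("w4.npy",allow_pickle=True);g=cv2.cvtColor(cv2.imread("raw_w4.png"),cv2.COLOR_BGR2GRAY).astype(np.float32)
Z=lambda a:R.from_euler('z',a).as_matrix()
c=lambda X,Y:(155+X/2,Y/2)
car=[((-.062,-.046,.022),(-.062,.046,.022),edges(g,[c(147,276),c(350,277)],half=2)),((-.062,-.046,.022),(.062,-.046,.022),edges(g,[c(143,280),c(145,340)],half=2)),((-.062,.046,.022),(.062,.046,.022),edges(g,[c(354,280),c(352,340)],half=2))]
sh=[((-.042,-.026,0),(-.042,.026,0),edges(g,[c(168,346),c(328,345)],half=3)),((-.042,-.026,.038),(-.042,.026,.038),edges(g,[c(150,374),c(346,373)],half=3)),
 ((-.042,-.026,.038),(.026,-.026,.038),edges(g,[c(146,380),c(154,550)],half=3)),((-.042,.026,.038),(.026,.026,.038),edges(g,[c(350,380),c(343,550)],half=3)),
 ((-.042,-.026,0),(-.042,-.026,.038),edges(g,[c(161,350),c(147,371)],half=2)),((-.042,.026,0),(-.042,.026,.038),edges(g,[c(335,350),c(349,370)],half=2))]
def F(E,x0,zfix=None):
    def f(x):
        z=zfix if zfix is not None else x[3]
        M=Z(x[2]);
        if len(x)>4: M=M@R.from_euler('xy',x[4:6]).as_matrix()
        return np.concatenate([lres(p,M,np.array([x[0],x[1],z]),*e) for e in E])
    r=least_squares(f,x0);return r.x,r.fun
xc,rc=F(car,[.543,-.171,-.147],.012);print("carrier",xc.round(4),rc.round(2))
xz,rz=F(car,[.543,-.171,-.147,.012]);print("carrier z free",xz.round(4),rz.round(2))
xs,rs=F(sh,[.54,-.171,-.147,.11]);print("shell",xs.round(4),rs.round(2))
x6,r6=F(sh,[.54,-.171,-.147,.11,0,0]);print("shell 6dof",x6.round(4),r6.round(2))
print("shell in tool",(T.T@(np.array([xs[0],xs[1],xs[3]])-P)).round(4),"tool",P.round(4))
print("shell->carrier in carrier axes",(Z(xc[2]).T@np.array([xc[0]-xs[0],xc[1]-xs[1],0])).round(4),"dyaw",xc[2]-xs[2])
for L1,L2,nm in (((-.0435,-.0275,.022),(-.0435,.0275,.022),"pocket rear"),):
    t=np.array([xc[0],xc[1],.012]);print(nm,proj(p,Z(xc[2])@np.array(L1)+t),proj(p,Z(xc[2])@np.array(L2)+t),"obs (245.5,159),(310,159.5)")
E
```

```text
carrier [ 0.5454 -0.1709 -0.1521] [ 0.01 -0.01  0.07  0.14 -0.11 -0.1 ]
carrier z free [ 0.5454 -0.1709 -0.1521  0.0125] [ 0.01 -0.01 -0.04  0.04 -0.    0.  ]
shell [ 0.5395 -0.1699 -0.139   0.1144] [ 0.03 -0.   -0.18  0.08  0.23 -0.11 -0.01  0.04 -0.01 -0.15 -0.17  0.11]
shell 6dof [ 0.5395 -0.1698 -0.1385  0.1144  0.0043  0.0008] [ 0.08  0.02 -0.18  0.04  0.18 -0.11 -0.06  0.04  0.1  -0.18 -0.05  0.06]
shell in tool [ 0.0021  0.0007 -0.0059] tool [ 0.5415 -0.171   0.1085]
shell->carrier in carrier axes [ 0.006  -0.0001  0.    ] dyaw -0.013123984016882112
pocket rear [247.47579304 159.60176329] [309.76631546 159.96638424] obs (245.5,159),(310,159.5)
```

Run:
```python
from plan import *
s=status.get_state();P,T=s["position"],rot(s["tool_rot"])
Tt=R.from_euler('z',-.0131).as_matrix()@T
off=np.array([.0021,.0007,-.0059]);tgt=np.array([.5454,-.1709,.056])-Tt@off
p,M=plan(tgt,Tt,10); print(tgt)
```

```text
L [[-0.03, 0.0, 0.29], [-0.03, 0.0, 0.29], [-0.03, 0.0, 0.3], [-0.03, 0.0, 0.29], [-0.03, 0.0, 0.29]] 
W [[0.0, 0.0, 0.01], [0.0, 0.0, 0.01], [0.0, 0.0, 0.01], [0.0, 0.0, 0.01], [0.0, 0.0, 0.01]]
L [[-0.03, 0.0, 0.29], [-0.02, 0.0, 0.29], [-0.03, 0.0, 0.3], [-0.03, 0.0, 0.29], [-0.03, 0.0, 0.29]] 
W [[0.0, 0.0, 0.02], [0.0, 0.0, 0.01], [0.0, 0.0, 0.01], [0.0, 0.0, 0.01], [0.0, 0.0, 0.01]]
max 0.3 0.02 end [ 0.5473 -0.172   0.0501]
[ 0.54736579 -0.17192211  0.05010077]
```

Emit:
drive_tool(linear=[[-0.03, 0.0, 0.29], [-0.03, 0.0, 0.29], [-0.03, 0.0, 0.3], [-0.03, 0.0, 0.29], [-0.03, 0.0, 0.29]], twist=[[0.0, 0.0, 0.01], [0.0, 0.0, 0.01], [0.0, 0.0, 0.01], [0.0, 0.0, 0.01], [0.0, 0.0, 0.01]], claw=[1, 1, 1, 1, 1])

```text
t: 14.2
position: [0.5445, -0.1717, 0.0787]
tool_rot: [0.0, 0.076, 0.997, 0.0]
ft_force: [0.4, 0.0, -1.2]
finger_gap: 0.0515
gripper_force: 25.0
```

Emit:
drive_tool(linear=[[-0.03, 0.0, 0.29], [-0.02, 0.0, 0.29], [-0.03, 0.0, 0.3], [-0.03, 0.0, 0.29], [-0.03, 0.0, 0.29]], twist=[[0.0, 0.0, 0.02], [0.0, 0.0, 0.01], [0.0, 0.0, 0.01], [0.0, 0.0, 0.01], [0.0, 0.0, 0.01]], claw=[1, 1, 1, 1, 1])

```text
t: 14.82
position: [0.5474, -0.1722, 0.0496]
tool_rot: [0.0, 0.08, 0.997, 0.0]
ft_force: [-0.7, 0.5, -1.6]
finger_gap: 0.0515
gripper_force: 25.0
```

Emit:
drive_tool(linear=[[0, 0, 0], [0, 0, 0], [0, 0, 0], [0, 0, 0], [0, 0, 0]], twist=[[0, 0, 0], [0, 0, 0], [0, 0, 0], [0, 0, 0], [0, 0, 0]], claw=[1, 1, 1, 1, 1])

```text
t: 15.45
position: [0.5474, -0.1722, 0.0501]
tool_rot: [0.0, 0.08, 0.997, 0.0]
ft_force: [0.4, -0.0, -0.8]
finger_gap: 0.0519
gripper_force: 25.0
```

Run:
```python
from plan import *
s=status.get_state();p=cam("wrist");im=vision.get_image("wrist")
np.save("w5.npy",np.array([p,s["position"],rot(s["tool_rot"])],dtype=object),allow_pickle=True);cv2.imwrite("raw_w5.png",im)
tgt=np.array([.54737,-.17192,.0501]);T=rot(s["tool_rot"]);print(s["position"].round(4),"err tool axes mm",(T.T@(tgt-s["position"])*1e3).round(2),"yaw",np.arctan2(-T[1,0],-T[0,0]))
e=cv2.convertScaleAbs(cv2.resize(im[60:270,150:410],None,fx=2.8,fy=2.8,interpolation=cv2.INTER_CUBIC),alpha=1.4,beta=10)
for i in range(0,260,20): cv2.putText(e,str(150+i),(int(i*2.8),10),0,.35,(0,0,255))
for i in range(0,210,20): cv2.putText(e,str(60+i),(0,int(i*2.8)+4),0,.35,(0,0,255))
cv2.imwrite("pics/w5.png",e)
```

```text
[ 0.5474 -0.1722  0.0501] err tool axes mm [0.06 0.27 0.03] yaw -0.16012674138317748
```

View pics/w5.png

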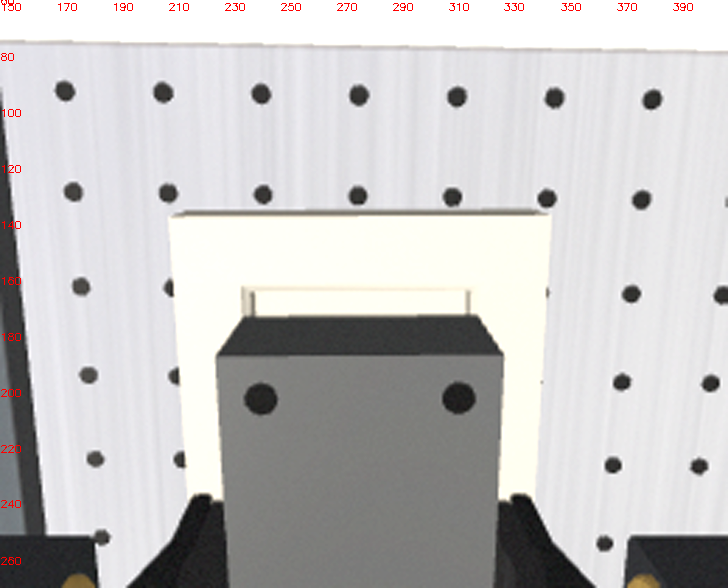

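Run:
```python
from edge import *
p,P,T=np.load("w5.npy",allow_pickle=True);g=cv2.cvtColor(cv2.imread("raw_w5.png"),cv2.COLOR_BGR2GRAY).astype(np.float32)
Z=lambda a:R.from_euler('z',a).as_matrix()
c=lambda X,Y:(150+X/2.8,60+Y/2.8)
car=[((-.062,-.046,.022),(-.062,.046,.022),edges(g,[c(175,216),c(545,214.5)],half=1.5)),((-.062,-.046,.022),(.062,-.046,.022),edges(g,[c(170,225),c(187,480)],half=2)),((-.062,.046,.022),(.062,.046,.022),edges(g,[c(550,225),c(536,480)],half=2)),
 ]
poc=[((-.042,-.026,.022),(-.042,.026,.022),[c(242,287),c(470,290)])]
sh=[((-.042,-.026,0),(-.042,.026,0),edges(g,[c(250,317),c(472,317)],half=3)),((-.042,-.026,.038),(-.042,.026,.038),edges(g,[c(222,354),c(498,353)],half=3)),
 ((-.042,-.026,.038),(.026,-.026,.038),edges(g,[c(217,360),c(229,570)],half=3)),((-.042,.026,.038),(.026,.026,.038),edges(g,[c(503,360),c(495,500)],half=3)),
 ((-.042,-.026,0),(-.042,-.026,.038),edges(g,[c(240,321),c(221,350)],half=2)),((-.042,.026,0),(-.042,.026,.038),edges(g,[c(479,321),c(499,348)],half=2))]
def F(E,x0):
    def f(x): return np.concatenate([lres(p,Z(x[2]),np.array([x[0],x[1],x[3]]),*e) for e in E])
    r=least_squares(f,x0);return r.x,r.fun
xc,rc=F(car,[.543,-.171,-.147,.012]);print("carrier",xc.round(4),rc.round(2))
xs,rs=F(sh,[.54,-.171,-.147,.05]);print("shell",xs.round(4),rs.round(2))
print("shell in tool",(T.T@(np.array([xs[0],xs[1],xs[3]])-P)).round(4))
print("shell->carrier",(Z(xc[2]).T@np.array([xc[0]-xs[0],xc[1]-xs[1],xc[3]+.01-xs[3]])).round(4),"dyaw",(xc[2]-xs[2]).round(4))
t=np.array([xc[0],xc[1],xc[3]]);k=lambda L:((proj(p,Z(xc[2])@np.array(L)+t)-[150,60])*2.8).round(0)
print("pocket top rear pred",k((-.0435,-.0275,.022)),k((-.0435,.0275,.022)),"obs tile (242..252?,287),(470,290); floor rear",k((-.0435,-.0275,.01)),k((-.0435,.0275,.01)))
```

```text
carrier [ 0.5453 -0.1712 -0.1569  0.0124] [-0.04  0.04 -0.    0.01  0.06 -0.07]
shell [ 0.5454 -0.1712 -0.154   0.0561] [ 0.09 -0.05 -0.1  -0.05  0.09  0.06 -0.08  0.07 -0.08 -0.11 -0.08  0.08]
shell in tool [ 0.0021  0.0007 -0.006 ]
shell->carrier [-0.     -0.     -0.0337] dyaw -0.0029
pocket top rear pred [248. 292.] [471. 291.] obs tile (242..252?,287),(470,290); floor rear [253. 284.] [465. 283.]
```

Shell and pocket now agree to about 0.1 mm and 0.003 rad. I'll lower it.

Emit:
drive_tool(linear=[[0, 0, 0.2], [0, 0, 0.2], [0, 0, 0.2], [0, 0, 0.2], [0, 0, 0.15]], twist=[[0, 0, 0.02], [0, 0, 0], [0, 0, 0], [0, 0, 0], [0, 0, 0]], claw=[1, 1, 1, 1, 1])

```text
t: 16.12
position: [0.5472, -0.1721, 0.0306]
tool_rot: [0.0, 0.081, 0.997, 0.0]
ft_force: [0.4, 0.2, -2.2]
finger_gap: 0.052
gripper_force: 25.0
```

Emit:
drive_tool(linear=[[0, 0, 0.1], [0, 0, 0.1], [0, 0, 0.1], [0, 0, 0.1], [0, 0, 0.05]], twist=[[0, 0, 0], [0, 0, 0], [0, 0, 0], [0, 0, 0], [0, 0, 0]], claw=[1, 1, 1, 1, 1])

```text
t: 16.75
position: [0.5473, -0.1721, 0.0219]
tool_rot: [0.0, 0.081, 0.997, 0.0]
ft_force: [-0.7, -0.5, -1.3]
finger_gap: 0.0515
gripper_force: 25.0
```

Emit:
drive_tool(linear=[[0, 0, 0.07], [0, 0, 0.07], [0, 0, 0.05], [0, 0, 0.04], [0, 0, 0]], twist=[[0, 0, 0], [0, 0, 0], [0, 0, 0], [0, 0, 0], [0, 0, 0]], claw=[1, 1, 1, 1, 1])

```text
t: 17.38
position: [0.5473, -0.1721, 0.0173]
tool_rot: [0.0, 0.081, 0.997, 0.0]
ft_force: [-1.1, 0.3, -1.2]
finger_gap: 0.0521
gripper_force: 25.0
```

Emit:
drive_tool(linear=[[0, 0, 0.03], [0, 0, 0.03], [0, 0, 0.03], [0, 0, 0], [0, 0, 0]], twist=[[0, 0, 0], [0, 0, 0], [0, 0, 0], [0, 0, 0], [0, 0, 0]], claw=[1, 1, 1, 1, 1])

```text
t: 18.0
position: [0.5474, -0.1722, 0.0162]
tool_rot: [0.0, 0.081, 0.997, 0.0]
ft_force: [-3.7, 0.9, 5.0]
finger_gap: 0.0518
gripper_force: 25.0
```

The shell touched the pocket floor at the predicted height, with 5 N. Now I'll get the fence direction and distances from the w4 edges and drag the carrier home by the held shell.

Run:
```python
from edge import *
p,P,T=np.load("w4.npy",allow_pickle=True);g=cv2.cvtColor(cv2.imread("raw_w4.png"),cv2.COLOR_BGR2GRAY).astype(np.float32)
Z=lambda a:R.from_euler('z',a).as_matrix()
c=lambda X,Y:(155+X/2,Y/2)
E=[((-.12,-.11,.012),(-.12,.11,.012),edges(g,[c(70,177),c(490,188)],half=2)),((-.12,-.098,.012),(.12,-.098,.012),edges(g,[c(47,190),c(68,530)],half=2)),((-.12,.11,.012),(.12,.11,.012),edges(g,[c(497,195),c(466,495)],half=2))]
for sel in (E,E[:2],E[:1]+E[2:]):
    r=least_squares(lambda x:np.concatenate([lres(p,Z(x[2]),np.array([x[0],x[1],0]),*e) for e in sel]),[.56,-.17,-.17]);x=r.x
    h=Z(x[2])@[.046,-.052]+x[:2] if 0 else (Z(x[2])@np.array([.046,-.052,0]))[:2]+x[:2]
    print("bed",x.round(4),r.fun.round(2),"home",h.round(4))
    car=np.array([.5453,-.1712]);d=h-car;print(" move world",d.round(4),"bed axes",(Z(x[2])[:2,:2].T@d).round(4))
s=status.get_state();print(s["ft_force"],s["position"])
```

```text
bed [ 0.5633 -0.1697 -0.1635] [-0.95  0.96 -1.68  0.34  3.05 -1.91] home [ 0.6002 -0.2285]
 move world [ 0.0549 -0.0573] bed axes [ 0.0635 -0.0475]
bed [ 0.5633 -0.1693 -0.173 ] [ 0.1  -0.1  -0.12  0.15] home [ 0.5997 -0.2285]
 move world [ 0.0544 -0.0573] bed axes [ 0.0634 -0.0471]
bed [ 0.5633 -0.1702 -0.1594] [-1.42  1.42  1.96 -2.27] home [ 0.6004 -0.2288]
 move world [ 0.0551 -0.0576] bed axes [ 0.0636 -0.0481]
[-3.71528415  0.85290477  4.96352031] [ 0.54735164 -0.17215079  0.01621588]
```

Run:
```python
from plan import *
s=status.get_state();P,T=s["position"],rot(s["tool_rot"])
Tt=R.from_euler('z',-.016).as_matrix()@T
d=R.from_euler('z',-.173).as_matrix()@np.array([.0594,-.0431,0]); P=P.copy(); 
# tool offset vs carrier centre: rotation about shell origin is negligible
plan(P+d,Tt,15); print("tool x,y in bed axes",R.from_euler('z',.173).as_matrix()@Tt)
```

```text
L [[-0.2, -0.15, 0.0], [-0.19, -0.14, 0.0], [-0.2, -0.15, 0.0], [-0.2, -0.14, 0.0], [-0.19, -0.15, 0.0]] 
W [[0.0, 0.0, 0.01], [0.0, 0.0, 0.01], [0.0, 0.0, 0.01], [0.0, 0.0, 0.01], [0.0, 0.0, 0.0]]
L [[-0.2, -0.14, 0.0], [-0.2, -0.15, 0.0], [-0.2, -0.14, 0.0], [-0.19, -0.14, 0.0], [-0.2, -0.15, 0.0]] 
W [[0.0, 0.0, 0.01], [0.0, 0.0, 0.01], [0.0, 0.0, 0.01], [0.0, 0.0, 0.01], [0.0, 0.0, 0.01]]
L [[-0.2, -0.14, 0.0], [-0.2, -0.14, 0.0], [-0.2, -0.15, 0.0], [-0.2, -0.14, 0.0], [-0.19, -0.14, 0.0]] 
W [[0.0, 0.0, 0.01], [0.0, 0.0, 0.01], [0.0, 0.0, 0.01], [0.0, 0.0, 0.0], [0.0, 0.0, 0.01]]
max 0.2 0.01 end [ 0.5984 -0.2247  0.0162]
tool x,y in bed axes [[-9.99984204e-01  5.60055870e-03  4.74309429e-04]
 [ 5.60090856e-03  9.99984041e-01  7.39528842e-04]
 [-4.70160085e-04  7.42173725e-04 -9.99999614e-01]]
```

Emit:
drive_tool(linear=[[0, 0, -0.03], [-0.2, -0.15, 0], [-0.2, -0.14, 0], [-0.2, -0.15, 0], [-0.2, -0.14, 0]], twist=[[0, 0, 0], [0, 0, 0.01], [0, 0, 0.01], [0, 0, 0.01], [0, 0, 0.01]], claw=[1, 1, 1, 1, 1])

```text
t: 18.62
position: [0.5597, -0.183, 0.0163]
tool_rot: [-0.002, 0.083, 0.997, 0.003]
ft_force: [-7.1, 6.8, 9.9]
finger_gap: 0.052
gripper_force: 25.0
```

Emit:
drive_tool(linear=[[-0.2, -0.15, 0], [-0.2, -0.14, 0], [-0.2, -0.15, 0], [-0.2, -0.14, 0], [-0.2, -0.14, 0]], twist=[[0, 0, 0.01], [0, 0, 0.01], [0, 0, 0.01], [0, 0, 0.01], [0, 0, 0.01]], claw=[1, 1, 1, 1, 1])

```text
t: 19.25
position: [0.5772, -0.2005, 0.0164]
tool_rot: [-0.002, 0.086, 0.996, 0.003]
ft_force: [-6.2, 7.2, 10.3]
finger_gap: 0.0521
gripper_force: 25.0
```

Emit:
drive_tool(linear=[[-0.2, -0.15, 0], [-0.2, -0.14, 0], [-0.2, -0.15, 0], [-0.2, -0.14, 0], [-0.17, -0.14, 0]], twist=[[0, 0, 0.01], [0, 0, 0.01], [0, 0, 0.01], [0, 0, 0.01], [0, 0, 0]], claw=[1, 1, 1, 1, 1])

```text
t: 19.88
position: [0.5941, -0.218, 0.0163]
tool_rot: [-0.002, 0.088, 0.996, 0.003]
ft_force: [-5.7, 7.3, 8.5]
finger_gap: 0.0518
gripper_force: 25.0
```

Emit:
drive_tool(linear=[[-0.05, -0.05, 0], [-0.05, -0.05, 0], [-0.05, -0.05, 0], [-0.05, -0.05, 0], [0, 0, 0]], twist=[[0, 0, 0], [0, 0, 0], [0, 0, 0], [0, 0, 0], [0, 0, 0]], claw=[1, 1, 1, 1, 1])

```text
t: 20.5
position: [0.5978, -0.2227, 0.0163]
tool_rot: [-0.001, 0.088, 0.996, 0.002]
ft_force: [-5.0, 7.5, 7.6]
finger_gap: 0.0516
gripper_force: 25.0
```

Emit:
drive_tool(linear=[[-0.05, -0.05, -0.03], [-0.05, -0.05, 0], [-0.05, -0.05, 0], [-0.05, -0.05, 0], [-0.05, -0.05, 0]], twist=[[0, 0, 0], [0, 0, 0], [0, 0, 0], [0, 0, 0], [0, 0, 0]], claw=[1, 1, 1, 1, 1])

```text
t: 21.12
position: [0.601, -0.2299, 0.0164]
tool_rot: [-0.002, 0.089, 0.996, 0.002]
ft_force: [-6.3, 7.9, 5.8]
finger_gap: 0.0516
gripper_force: 25.0
```

Emit:
drive_tool(linear=[[-0.03, -0.05, 0], [-0.03, -0.05, 0], [-0.03, -0.05, 0], [0, 0, 0], [0, 0, 0]], twist=[[0, 0, 0], [0, 0, 0], [0, 0, 0], [0, 0, 0], [0, 0, 0]], claw=[1, 1, 1, 1, 1])

```text
t: 21.75
position: [0.6011, -0.23, 0.0166]
tool_rot: [-0.003, 0.088, 0.996, 0.004]
ft_force: [-9.6, 11.3, 9.8]
finger_gap: 0.052
gripper_force: 25.0
```

Both fences are holding: the position has stopped changing and the forces rise to about 11 N and 9 N in bed axes. I'll relax the command, release, and rise.

Emit:
drive_tool(linear=[[0.03, 0.03, -0.02], [0.03, 0.03, -0.02], [0, 0, 0], [0, 0, 0], [0, 0, 0]], twist=[[0, 0, 0], [0, 0, 0], [0, 0, 0], [0, 0, 0], [0, 0, 0]], claw=[1, 1, 1, 1, 1])

```text
t: 22.38
position: [0.6011, -0.2301, 0.0166]
tool_rot: [-0.002, 0.088, 0.996, 0.003]
ft_force: [-4.7, 8.5, 2.2]
finger_gap: 0.0518
gripper_force: 25.0
```

Emit:
drive_tool(linear=[[0, 0, 0], [0, 0, 0], [0, 0, 0], [0, 0, 0], [0, 0, 0]], twist=[[0, 0, 0], [0, 0, 0], [0, 0, 0], [0, 0, 0], [0, 0, 0]], claw=[-1, -1, -1, -1, -1])

```text
t: 23.0
position: [0.6027, -0.2342, 0.0177]
tool_rot: [0.0, 0.089, 0.996, -0.0]
ft_force: [-0.5, -0.3, -0.9]
finger_gap: 0.0855
gripper_force: 0.0
```

Emit:
drive_tool(linear=[[0, 0, -0.2], [0, 0, -0.4], [0, 0, -0.6], [0, 0, -0.8], [0, 0, -0.8]], twist=[[0, 0, 0], [0, 0, 0], [0, 0, 0], [0, 0, 0], [0, 0, 0]], claw=[-1, -1, -1, -1, -1])

```text
t: 23.62
position: [0.6029, -0.2339, 0.0752]
tool_rot: [0.001, 0.089, 0.996, 0.0]
ft_force: [0.2, -0.6, 0.1]
finger_gap: 0.0869
gripper_force: 0.0
```

Emit:
drive_tool(linear=[[0, 0, -0.8], [0, 0, -0.6], [0, 0, -0.3], [0, 0, 0], [0, 0, 0]], twist=[[0, 0, 0], [0, 0, 0], [0, 0, 0], [0, 0, 0], [0, 0, 0]], claw=[-1, -1, -1, -1, -1])

```text
t: 24.25
position: [0.6021, -0.2335, 0.1069]
tool_rot: [-0.0, 0.089, 0.996, 0.0]
ft_force: [0.1, 0.6, 0.4]
finger_gap: 0.0868
gripper_force: 0.0
```

Run:
```python
from plan import *
s=status.get_state();p=cam("wrist");im=vision.get_image("wrist");sc=vision.get_image("scene")
np.save("w6.npy",np.array([p,s["position"],rot(s["tool_rot"])],dtype=object),allow_pickle=True);cv2.imwrite("raw_w6.png",im);cv2.imwrite("raw_s6.png",sc)
print(s["position"].round(4))
o=np.zeros((600,800,3),np.uint8)
def tick(c,x,y,w,h,k):
    for i in range(0,w,20): cv2.putText(c,str(x+i),(int(i*k),10),0,.35,(0,0,255))
    for i in range(0,h,20): cv2.putText(c,str(y+i),(0,int(i*k)+4),0,.35,(0,0,255))
    return c
e=lambda i:cv2.convertScaleAbs(i,alpha=1.4,beta=10)
o[:,:500]=tick(e(cv2.resize(im[0:300,155:405],(500,600),interpolation=cv2.INTER_CUBIC)),155,0,250,300,2)
o[:300,500:]=tick(e(cv2.resize(sc[145:235,170:260],(300,300),interpolation=cv2.INTER_CUBIC)),170,145,90,90,3.333)
cv2.imwrite("pics/m6.png",o)
```

```text
[ 0.6021 -0.2335  0.1069]
```

View pics/m6.png

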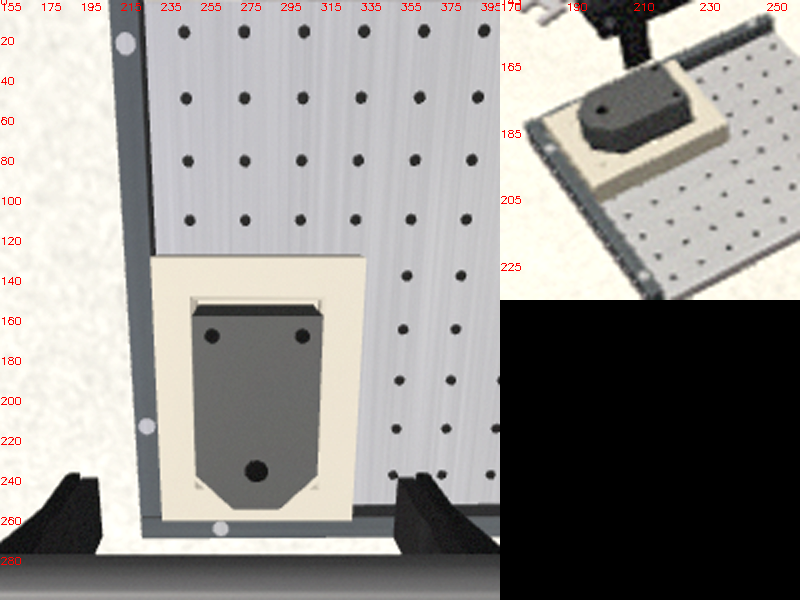

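The shell is in the pocket and the carrier is against both fences. A numeric check before handing in.

Run:
```python
from edge import *
p,P,T=np.load("w6.npy",allow_pickle=True);g=cv2.cvtColor(cv2.imread("raw_w6.png"),cv2.COLOR_BGR2GRAY).astype(np.float32)
Z=lambda a:R.from_euler('z',a).as_matrix()
c=lambda X,Y:(155+X/2,Y/2)
car=[((-.062,-.046,.022),(-.062,.046,.022),edges(g,[c(155,257),c(360,257)],half=1.5)),((-.062,-.046,.022),(.062,-.046,.022),edges(g,[c(151,265),c(161,510)],half=2)),((-.062,.046,.022),(.062,.046,.022),edges(g,[c(365,265),c(353,500)],half=2)),((.062,-.046,.022),(.062,.046,.022),edges(g,[c(170,520),c(345,520)],half=2))]
sh=[((-.042,-.026,.038),(-.042,.026,.038),edges(g,[c(195,316),c(320,316)],half=2)),((-.042,-.026,.038),(.026,-.026,.038),edges(g,[c(192,325),c(196,468)],half=2)),((-.042,.026,.038),(.026,.026,.038),edges(g,[c(323,325),c(319,468)],half=2)),
 ((.042,-.01,.038),(.042,.01,.038),edges(g,[c(236,509),c(278,509)],half=2))]
bed=[((-.12,-.098,.012),(.12,-.098,.012),edges(g,[c(147,20),c(155,250)],half=1.5)),((.108,-.098,.027),(.108,.11,.027),edges(g,[c(356,516),c(396,517)],half=1.5))]
def F(E,x0,z=None):
    f=lambda x:np.concatenate([lres(p,Z(x[2]),np.array([x[0],x[1],z if z is not None else x[3]]),*e) for e in E])
    r=least_squares(f,x0);return r.x,r.fun
xc,rc=F(car,[.6,-.228,-.173,.012]);print("carrier",xc.round(4),rc.round(2))
xs,rs=F(sh,[.6,-.228,-.173,.022]);print("shell",xs.round(4),rs.round(2))
xb,rb=F(bed,[.5633,-.1693,-.173],0);print("bed",xb.round(4),rb.round(2))
print("shell in pocket",(Z(xc[2]).T@np.array([xs[0]-xc[0],xs[1]-xc[1],xs[3]-xc[3]-.01])).round(4),xs[2]-xc[2])
for b in (xb,np.array([.5633,-.1693,-.173])):
    h=b[:2]+(Z(b[2])@np.array([.046,-.052,0]))[:2];print("carrier in home",(Z(b[2])[:2,:2].T@(xc[:2]-h)).round(4),xc[2]-b[2])
```

```text
carrier [ 0.5983 -0.2276 -0.1782  0.0121] [ 0.03 -0.03 -0.02  0.03  0.   -0.   -0.01  0.  ]
shell [ 0.5991 -0.2285 -0.178   0.0226] [ 0.06  0.02  0.03  0.11 -0.05 -0.1  -0.05 -0.05]
bed [ 0.5637 -0.1695 -0.1799] [ 0.   -0.   -0.03  0.03]
shell in pocket [ 0.001  -0.0007  0.0005] 0.00026600221445596817
carrier in home [-0.0016  0.001 ] 0.0016979707733388583
carrier in home [-0.0015  0.0006] -0.005246027306281903
```

```bash
python3 -c "
from workcell import order;print(order.job_done())"
```

```text
the job is handed in; nothing more can be done
None
```

Job handed in, verdict not shown: the last camera check had the shell within about 1 mm of fully home in the pocket and level, and the carrier square and within about 1.6 mm of home against both fences; the first grasp closed on air above the shell and moved nothing.

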